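# Take the length stop off the sloping saw bed

## Robot

A 6-joint arm with a two-finger parallel gripper is mounted at the origin on a cart in front of the work surface, level with it; the furniture and walls round the work are solid. World frame = base frame: x ahead of the robot, y to its left, z up, the work surface at z = 0. Lengths are in m, angles in rad, forces in N, time in s.
With the tool pointing down it reaches from about 0.3 to 0.775 m from the base axis. Payload 14.6 kg.
Tool frame: the origin (TCP) lies between the finger pads; the fingertips stand 17 mm ahead of it and the grasp point (between the pads) lies 2 mm behind it; z points along the fingers, y is the line along which they close (so a half turn about z gives the same grasp; the last joint's range is limited). The gripper opens to 94 mm and grips with 3 to 60 N. Pads are 16 mm wide; open, the fingers measure 119 mm over their backs; the gripper's body (75 mm by 177 mm) begins 78 mm behind the grasp point.
Start: joints at [1.19, 0.3, 1.521, -0, 1.321, -0.067], TCP at [0.17, 0.523, 0.222] pointing down, gripper open.
Joint ranges: [-3.03, 3.03], [-0.79, 2.21], [0.23, 2.52], [-1.04, 4.18], [0, 3.07], [-2.55, 2.55]. Speed limits (rad/s): [2.22, 2.22, 2.57, 3.14, 3.14, 3.14].

## Interface

Orientations are given as a unit quaternion [w, x, y, z].
In Python, from cell import env, vision, sign_off gives the robot as it stands (env), with the cameras (vision) and the job as plain functions.
- The arm moves only by the shell command python3 jog.py 'ROWS'. ROWS is a JSON list of rows, 1 to 20 of them, each of 7 numbers: dx, dy, dz in parts of the range, where 1.0 means 0.6 m, then a rotation vector rx, ry, rz in shares of pi rad (1.0 is pi rad), then the finger opening in m; each row shifts and turns the commanded pose from where the row before left it, along the tool's axes as they then stand; what a row does not reach is not made up. A row lasts 1/8 s, in which the tool goes at most 0.0625 m and 0.188 rad, less where a joint would pass 70% of its speed; a pose out of reach is approached as far as the arm can. The fingers move at their own pace and stop on an object; the grip force is fixed at half the most. Time passes only in rows, so rows that do not move let the fingers close. It prints the time, the measured TCP pose, the force, the opening and the grip force at its end. Input that does not fit is refused with a message, and nothing moves.
- env.read_state(): the state, without advancing time (a new reading comes with each control period).
- vision.snapshot(name): name is "scene" or "top"; returns the picture (400x640x3 uint8, red, green, blue); there is no depth.
- vision.get_calibration(name): a dict with "K" (3x3 intrinsics, pixels), "extrinsics" (4x4, takes a point from world to camera coordinates). Camera axes: x right, y down, z forward; pixel columns grow to the right and rows downward; lengths in m; the calibration is good to about 2 mm. A picture is of the moment at which its call begins. get_calibration takes no time and is no camera call.
- sign_off(): hands the job in; it is judged then, once.
The state is a dict: "clock": time; "joint_pos": joint angles; "qd": joint speeds; "joint_efforts": joint torques, N m; "ee_pos": TCP position; "tool_rot": TCP orientation; "contact_force": force on the tool from outside, world axes, zero at the start; "wrist_torque": the same for the moment, N m; "finger_gap": finger opening in m; "grip_force": force on a finger pad.
Only numpy, scipy, OpenCV 4.12 (cv2) and the standard library are available. Lean on these libraries where they do the work, as an engineer would, in place of code of your own. Each camera call takes 0.05 s, during which the arm holds its last target. There are 200 camera calls.

## Task

Long stock is to be cut on the sloping bed next, so its length stop has to come off. Turn the half-moon keeper by its wing until its flat faces the track and lets the stop pass, slide the stop along the T-track into the open end of the groove, lift it out there, and set it down in the large compartment of the wooden tray without dropping it. Leave the keeper open, and leave the tray and the other things where they are.

Things in the scene. Friction and masses are not known exactly. Their poses are not given: they have to be found in the camera images.
- track: 30 degree bed of a fixed wooden ramp, 260 mm long, with an aluminium T-track let in; it falls towards the robot's left. Origin on the track's centre line in the bed's face. x up the slope, y along the track to its closed (far left) end, z square out of the face. Bed x -97 (ledge 12 mm high) to +80, y +-130 mm. Track from y = 120 (closed) to -75 mm; slot 13 mm wide, lips 4 mm thick
- open_end (a point): middle of the track's open end, in the bed's face at x = 0, y = -100 mm of track. From y = -75 to the bed's edge at -130 mm there are no lips, only a groove 34 mm wide, 14.5 mm deep. A stop whose origin is here (y -92 to -110) has its T-foot clear of the lips and lifts out along track z; pulled straight up it rubs on the groove's upper side
- stop: hardwood length stop, 160 g, sliding loosely in the T-track. Origin: centre of the block's underside; in the track its axes are the track's and it lies within 2 mm of the centre line. Block 48 (x) by 50 (y) by 20 mm high, low arm to x = -50 mm. Under it a stem 9 mm wide and a T-foot 22 (x) by 30 (y) mm, down to z = -10.5 mm, on which it can stand level
- stop_grip (a point): on the stop's upright grip, 43 mm above its underside (x = y = 0). The grip is fixed, wooden, 14 mm thick (stop x), 36 mm long (stop y), from 20 to 56 mm above the underside; take it across its thickness with the tool square to the bed, so tilted 30 degrees
- keeper (a joint): angle (rad) of the half-moon keeper beside the track: steel disc, radius 28 mm, 11 mm high, with one flat 13 mm from its axis. Turns about track z, positive anticlockwise seen facing the bed; no end stops, friction 0.08 N m holds it. At 0 the flat faces the slot and clears the stop by 5 mm; beyond 0.2 either way its rim blocks the stop. Starts at 0.6 to 1.45
- keeper_grip (a point): middle of the keeper's wing, on its axis, 33 mm above the bed's face, at x = 42, y = -66 mm of track. The wing is a black plastic bar parallel to the flat, 10 mm thick, 36 mm long, from 14 to 40 mm above the bed; it lies along the track at keeper = 0 and turns with the joint
- tray: loose open wooden tray, 0.9 kg, 142 mm (x) by 193 mm (y), walls 6 mm thick, 38 mm high, floor 6 mm thick. Origin on the table under the centre of the large compartment, which is empty and 130 mm (x) by 130 mm (y) inside; the small one, towards -y, holds a hex key
- sanding_block: bystander: cork sanding block, 59 x 104 x 31 mm, origin at the centre of its underside
- tape_roll: bystander: black roll of tape lying flat, 53 mm across, 19 mm high, origin at the centre of its underside
- offcut: bystander: sawn offcut of wood beside the ramp, 35 x 77 x 20 mm, origin at the centre of its underside

How it is judged:
On the way, in this order (a step that is already met when the one before it is completed fails the run):
1. the keeper is turned so that its flat faces the track (value of joint keeper between -0.24 and 0.24 rad), for 0.2 s.
2. the stop has been slid along, still down on the bed, until its foot stands in the open end of the groove (y of stop in the frame of track below -0.09 m and z of stop in the frame of track between -0.004 and 0.006 m and x of stop in the frame of track between -0.01 and 0.01 m), for 0.05 s.
At the end, for the whole second after the job is handed in: The stop lies at rest in the large compartment of the tray (its origin inside the walls and less than 50 mm above the table) and the keeper is still open, its flat within 0.26 rad (15 degrees) of facing the track (x of stop in the frame of tray between -0.062 and 0.062 m and y of stop in the frame of tray between -0.062 and 0.062 m and z of stop in the frame of tray below 0.05 m and contact force between stop and tray above 0.2 N and linear speed of stop below 0.03 m/s and angular speed of stop below 0.3 rad/s and value of joint keeper between -0.26 and 0.26 rad); the robot touches nothing.
It fails at once if the stop is dropped (falls free faster than 0.7 m/s, about 25 mm) (linear speed of stop above 0.7 m/s and contact force between the fingers and stop below 0.1 N).
It fails at once if the tray is pushed more than 50 mm away (distance of tray from where it was at the start of the episode above 0.05 m).
It fails at once if the sanding block, the roll of tape or the loose offcut is moved more than 30 mm (distance of any of sanding_block, tape_roll, offcut from where it was at the start of the episode above 0.03 m).
It also fails if it takes over 54 s, if anything falls off the work surface, if the arm or the gripper's body presses on something with over 40 N, if the wrist force passes 120 N, or if a joint passes its speed limit or range.

## Working session

There is one attempt and no reset: what is moved stays moved. The work goes in short steps, Python scripts to look and compute and a shell command to move; the robot and the scene stay as the last step left them, time stands still between calls to the robot, and variables do not carry over. Pictures are saved under pics/ and viewed, at most 10 in all, crops included, and the job is handed in when it is done.

```bash
ls; mkdir -p pics
python3 - <<'E'
from cell import env, vision, sign_off
import cv2
for n in("scene","top"):
    cv2.imwrite(f"pics/{n}0.png",vision.snapshot(n)[:,:,::-1]); c=vision.get_calibration(n); print(n,c["K"],c["extrinsics"])
print(env.read_state())
E
```

```text
cell.py
jog.py
pics
scene [[436.57418919   0.         315.12430637]
 [  0.         436.57418919 196.74774381]
 [  0.           0.           1.        ]] [[ 0.51582972 -0.85668846 -0.00213939 -0.24629354]
 [-0.60884632 -0.36483976 -0.7044133   0.46747994]
 [ 0.60268222  0.36465987 -0.70978681  0.72434768]
 [ 0.          0.          0.          1.        ]]
top [[413.30980474   0.         314.70932003]
 [  0.         413.30980474 198.83140956]
 [  0.           0.           1.        ]] [[-0.01984136 -0.99972863  0.01220625  0.10146824]
 [-0.99615408  0.01872535 -0.08559447  0.62909871]
 [ 0.08534267 -0.01385762 -0.99625529  0.93872886]
 [ 0.          0.          0.          1.        ]]
{'clock': 0.1, 'joint_pos': array([ 1.19040882e+00,  3.00425994e-01,  1.52147197e+00, -4.94539687e-06,
        1.32073148e+00, -6.66016654e-02]), 'qd': array([-0.00019096, -0.00024941, -0.0018096 , -0.00019637, -0.001799  ,
        0.00057148]), 'joint_efforts': array([-2.91659535e-04, -5.32643223e+01, -3.53283656e+01,  7.08980835e-02,
        2.34482624e-02, -7.94925973e-05]), 'ee_pos': array([0.16969159, 0.52294981, 0.22195723]), 'tool_rot': array([-1.12560571e-04,  1.56249420e-01,  9.87717495e-01, -5.06033306e-04]), 'contact_force': array([ 0.19260666, -0.80355548,  0.94505973]), 'wrist_torque': array([0.00949706, 0.01777396, 0.029314  ]), 'grip_force': 0.0, 'finger_gap': 0.09421925791471614}
```

View pics/scene0.png

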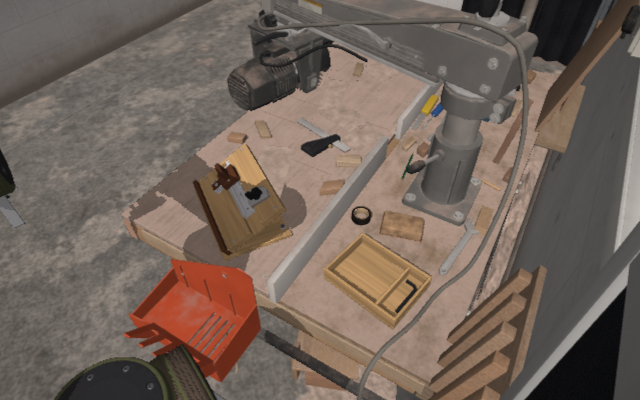

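View pics/top0.png

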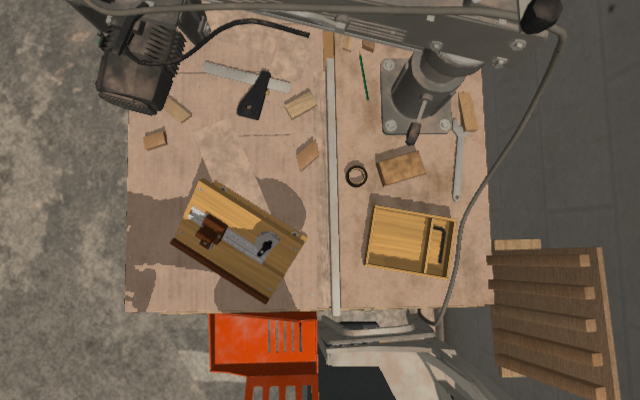

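The scene view has the ramp at about (245,200), the stop at (228,178), the keeper at (254,193) and the tray at (378,280). The top view has the ramp at (238,240), the stop at (209,232), the keeper at (265,245) and the tray at (410,240). A grey fence runs between ramp and tray. I'll enlarge the ramp in both views.

Run:
```python
import cv2,numpy as np
def crop(n,x,y,w,h,s):
    i=cv2.imread(f"pics/{n}0.png")[y:y+h,x:x+w]; i=cv2.resize(i,None,fx=s,fy=s,interpolation=cv2.INTER_CUBIC)
    for k in range(0,w,10):
        if (x+k)%20==0: cv2.putText(i,str(x+k),(k*s,8),0,.3,(0,255,255),1); cv2.line(i,(k*s,10),(k*s,14),(0,255,255),1)
    for k in range(0,h,10):
        if (y+k)%20==0: cv2.putText(i,str(y+k),(0,k*s+4),0,.3,(0,255,255),1)
    return i
cv2.imwrite("pics/a.png",crop("top",160,170,150,140,5)[:600])
cv2.imwrite("pics/b.png",crop("scene",190,140,110,120,5))
```

```text
(no output)
```

View pics/a.png

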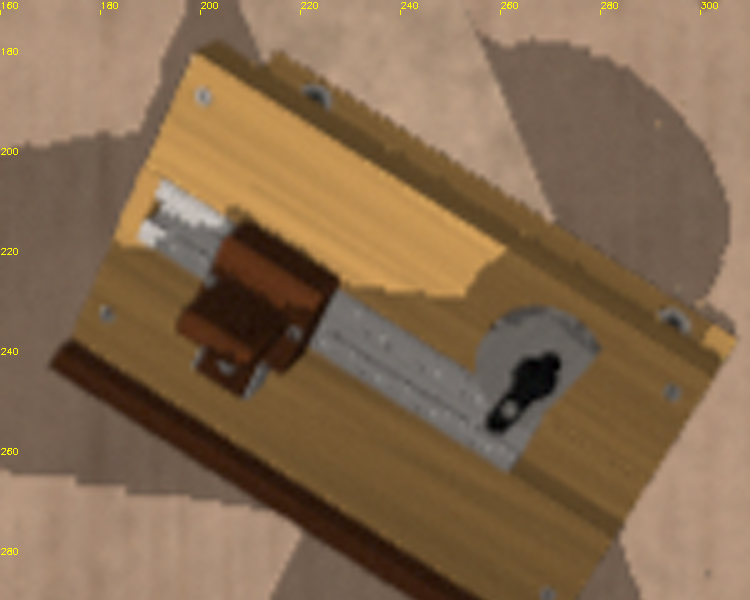

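View pics/b.png

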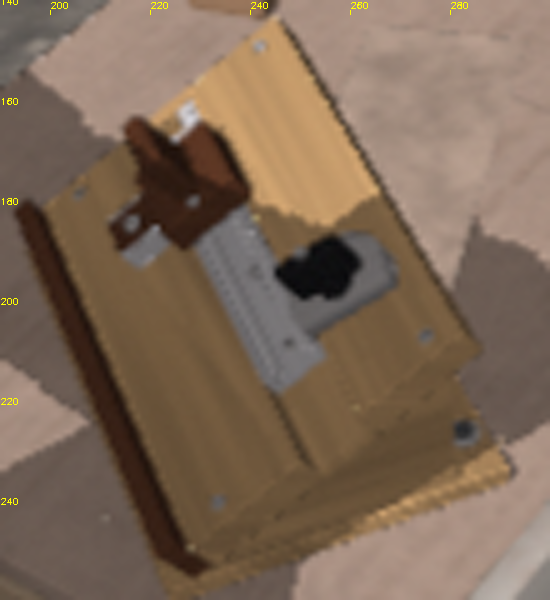

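Zoomed in, the bed corners, the groove edge at the bed side (top 283.6,276, scene 253.6,233.6) and the track's open-end corner (top 261.6,264, scene 245.6,218.4) are clear. The stop is near the closed end, and the keeper wing is roughly 60° off the track. Next I'll triangulate these points, fit the track pose and overlay the model.

```bash
cat > h.py <<'E'
import numpy as np,cv2
from scipy.optimize import least_squares
from scipy.spatial.transform import Rotation as R
from cell import env, vision, sign_off
cal={n:vision.get_calibration(n) for n in("scene","top")}
def proj(n,P):
    E=cal[n]["extrinsics"];p=np.atleast_2d(P)@E[:3,:3].T+E[:3,3];p=p@cal[n]["K"].T;return p[:,:2]/p[:,2:]
def tri(t,s):
    M=[cal[n]["K"]@cal[n]["extrinsics"][:3] for n in("top","scene")]
    X=cv2.triangulatePoints(M[0],M[1],np.array(t,float).reshape(2,1),np.array(s,float).reshape(2,1))[:,0];return X[:3]/X[3]
def Rt(yaw): # yaw= direction of uphill horizontal; z tilts downhill
    return (R.from_euler('z',yaw)*R.from_euler('y',-np.pi/6)).as_matrix()
E
cat > fit.py <<'E'
from h import *
C=[((.08,.13,0),(198.4,181),(245.6,144.4)),((.08,-.13,0),(303.6,245.6),(285.6,210)),((.017,-.13,0),(283.6,276),(253.6,233.6)),((-.017,-.075,0),(261.6,264),(245.6,218.4))]
L=np.array([c[0] for c in C]);T=np.array([c[1] for c in C]);S=np.array([c[2] for c in C])
W=np.array([tri(t,s) for t,s in zip(T,S)]);print(W.round(4))
print(np.linalg.norm(W[0]-W[1]),np.linalg.norm(W[1]-W[2]))
f=lambda q:np.r_[(proj("top",L@Rt(q[3]).T+q[:3])-T).ravel(),(proj("scene",L@Rt(q[3]).T+q[:3])-S).ravel()]
d=W[0]-W[1]; y0=np.arctan2(d[1],d[0])-np.pi/2
r=least_squares(f,[*W.mean(0),y0]);print(r.x.round(4),r.fun.round(1))
np.save("track.npy",r.x)
E
python3 fit.py
cat > ov.py <<'E'
import sys
from h import *
q=np.load("track.npy")
def box(x0,x1,y0,y1,z0,z1): 
    v=np.array([[x,y,z] for x in(x0,x1) for y in(y0,y1) for z in(z0,z1)]);return v
def draw(i,n,s,ox,oy,V,col,A=Rt(q[3]),o=q[:3]):
    p=(proj(n,V@A.T+o)-[ox,oy]+.5)*s
    for a in range(8):
        for b in range(a):
            if bin(a^b).count('1')==1: cv2.line(i,tuple(int(k) for k in p[a]),tuple(int(k) for k in p[b]),col,1)
def run(out,ys,ang,src="0"):
    ims=[]
    for n,x,y,w,h in(("top",165,175,145,130),("scene",190,140,110,120)):
        i=cv2.imread(f"pics/{n}{src}.png")[y:y+h,x:x+w];s=4 if n=="top" else 4
        s=3.1 if n=="top" else 3.1
        i=cv2.resize(i,None,fx=s,fy=s,interpolation=cv2.INTER_CUBIC)
        draw(i,n,s,x,y,box(-.097,.08,-.13,.13,0,0),(0,255,0))
        draw(i,n,s,x,y,box(-.017,.017,-.075,.12,0,0),(0,255,0))
        draw(i,n,s,x,y,box(-.024,.024,ys-.025,ys+.025,0,.02),(255,255,0))
        draw(i,n,s,x,y,box(-.007,.007,ys-.018,ys+.018,.02,.056),(0,255,255))
        w_=R.from_euler('z',ang).apply(box(-.005,.005,-.018,.018,.014,.04))+[.042,-.066,0]
        draw(i,n,s,x,y,w_,(255,0,255))
        ims.append(i)
    H=max(i.shape[0] for i in ims)
    cv2.imwrite(out,np.hstack([cv2.copyMakeBorder(i,0,H-i.shape[0],0,0,0) for i in ims]))
if __name__=="__main__": run(sys.argv[1],float(sys.argv[2]),float(sys.argv[3]),*sys.argv[4:])
E
python3 ov.py pics/c.png 0.06 1.1
```

```text
[[0.668  0.3349 0.112 ]
 [0.5271 0.113  0.1059]
 [0.4598 0.1595 0.062 ]
 [0.488  0.2065 0.0611]]
0.26295502256882214 0.09289002029150109
[ 0.536   0.2656  0.0664 -0.6071] [ 2.7 -0.1 -1.5  3.   4.8 -6.9 -0.7  1.7 -0.3  2.  -5.7  1.1  5.1 -6.1
 -5.3  1.7]
```

View pics/c.png

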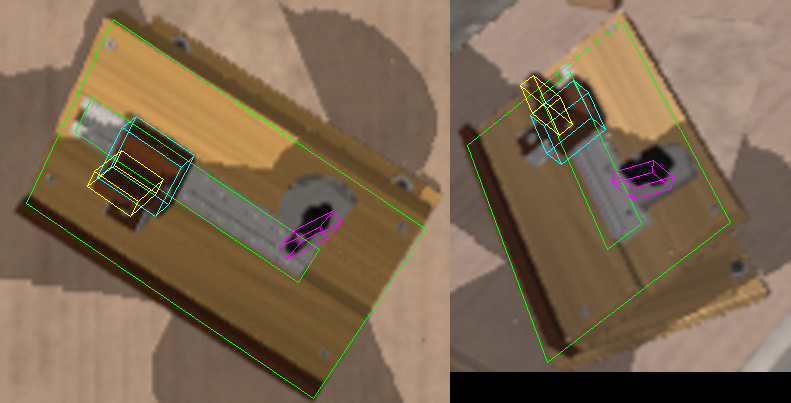

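The overlay shows the groove point belongs to the lower side (x = -17 mm): the measured 93 mm from the upper edge matches 97 mm. I'll refit.

```bash
sed -i 's/((.017,-.13,0)/((-.017,-.13,0)/' fit.py; python3 fit.py; python3 ov.py pics/d.png 0.072 0.95
```

```text
[[0.668  0.3349 0.112 ]
 [0.5271 0.113  0.1059]
 [0.4598 0.1595 0.062 ]
 [0.488  0.2065 0.0611]]
0.26295502256882214 0.09289002029150109
[ 0.5397  0.2618  0.0696 -0.5636] [ 1.5 -0.5  0.4 -1.8  1.   0.   1.8 -1.  -0.9  0.8 -1.8 -1.8 -1.8  0.7
 -1.9  0.2]
```

View pics/d.png

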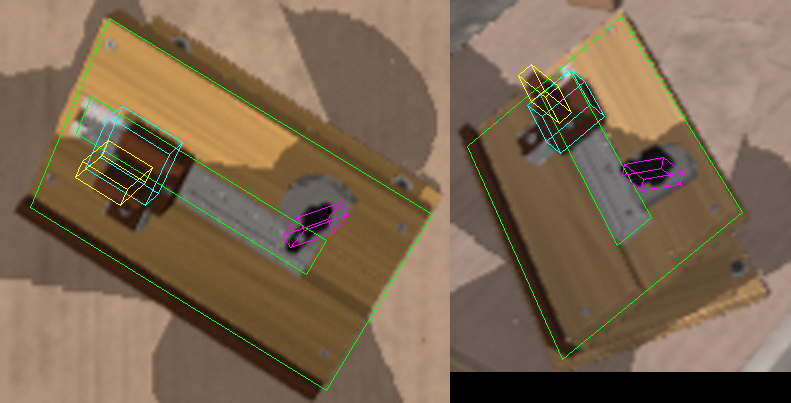

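The refit is within about 2 px. To tighten it I'll add the four bed screws as a symmetric rectangle, the closed track corner and the half-pixel correction. I'll also fit the stop and wing from features.

```bash
cat > fit.py <<'E'
from h import *
ca=lambda u,v:np.array([(u+.5)/5-.5+160,(v+.5)/5-.5+170])
cb=lambda u,v:np.array([(u+.5)/5-.5+190,(v+.5)/5-.5+140])
O=[((.08,.13),ca(192,55),cb(280,20)),((.08,-.13),ca(720,375),cb(480,350)),((-.017,-.13),ca(618,533),cb(312,470)),((-.017,-.075),ca(508,470),cb(278,392)),((.017,-.075),None,cb(325,350)),((.017,.12),ca(160,180),None)]
Sc=[(ca(203,96),cb(260,47)),(ca(672,392),cb(425,335)),(ca(105,315),cb(80,193)),(ca(547,592),cb(218,502))]
for t,s in Sc: print(tri(t,s).round(4))
def f(q,names=False):
    xa,xb,ys=q[4:7]
    pts=[(o[0],o[1],o[2]) for o in O]+[((x,y),*s) for (x,y),s in zip([(xa,ys),(xa,-ys),(xb,ys),(xb,-ys)],Sc)]
    r=[]
    for l,t,s in pts:
        w=Rt(q[3])@[*l,0]+q[:3]
        for n,m in(("top",t),("scene",s)):
            r+=[0,0] if m is None else list(proj(n,w)[0]-m)
    return np.array(r)
r=least_squares(f,[.54,.26,.07,-.56,.065,-.085,.115],loss="soft_l1");print(r.x.round(4));print(f(r.x).round(1).reshape(-1,4))
np.save("track.npy",r.x[:4])
E
python3 fit.py; python3 ov.py pics/e.png 0.055 0.98
```

```text
[0.6505 0.3332 0.109 ]
[0.5209 0.1357 0.1108]
[0.559  0.393  0.0477]
[0.4306 0.1959 0.0462]
[ 0.5398  0.2643  0.0744 -0.5721  0.0636 -0.0624  0.1179]
[[ 0.6 -0.8 -1.3 -0.2]
 [-0.8 -0.2 -3.1 -3. ]
 [-0.2  0.4 -1.7 -1. ]
 [ 0.7 -0.2 -2.8 -1.1]
 [ 0.   0.  -1.4 -1.6]
 [ 1.  -0.4  0.   0. ]
 [ 0.5  0.1 -0.5  0.9]
 [ 0.4 -0.9  0.4  1. ]
 [ 1.1  0.  -0.2  1.4]
 [ 0.8 -0.2  0.6  1.1]]
```

View pics/e.png

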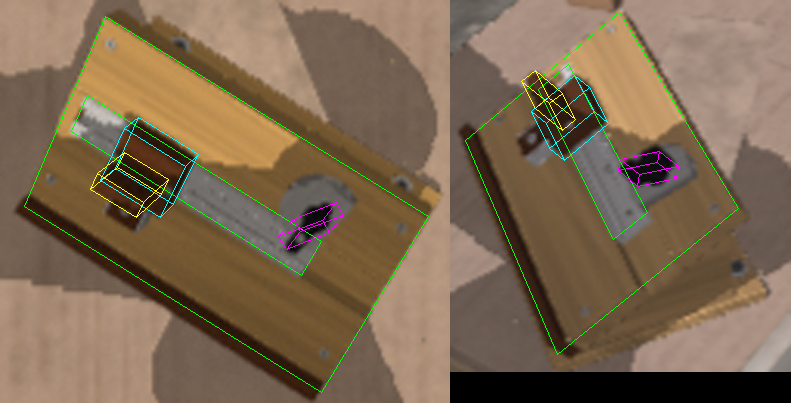

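```bash
sed -i 's/xa,xb,ys=q\[4:7\]/xa,xb,ys,hs=q[4:8]/; s/    pts=\[(o\[0\],o\[1\],o\[2\])/    pts=[((*o[0],0),o[1],o[2])/; s/((x,y),\*s)/((x,y,hs),*s)/; s/\[\*l,0\]/np.array(l)/; s/,.115\],loss/,.115,.002],loss/' fit.py
cat >> fit.py <<'E'
q=r.x;A=Rt(q[3])
def plane(n,uv,z): # pixel -> track coords on plane z
    c=cal[n];E=c["extrinsics"];d=E[:3,:3].T@np.linalg.inv(c["K"])@[*uv,1];o=-E[:3,:3].T@E[:3,3]
    lo=A.T@(o-q[:3]);ld=A.T@d;return (lo+ld*(z-lo[2])/ld[2])*1000
print("wing top",plane("top",ca(493,424),.04).round(1),plane("top",ca(550,358),.04).round(1))
print("wing scene",plane("scene",cb(280,275),.04).round(1),plane("scene",cb(352,245),.04).round(1))
for p in((235,225),(338,288),(290,370)):print("block top",plane("top",ca(*p),.02).round(1))
for p in((248,190),(190,248)):print("block scene",plane("scene",cb(*p),.02).round(1))
E
python3 fit.py
python3 - <<'E'
from h import *
q=np.load("track.npy");A=Rt(q[3])
s=env.read_state();T=R.from_quat(s["tool_rot"],scalar_first=True).as_matrix();print(T.round(3),A.round(3))
for n,p in(("kg",(.042,-.066,.033)),("open",(0,-.1,0)),("stop",(0,.055,.043))):print(n,(A@p+q[:3]).round(4))
E
```

```text
[0.6505 0.3332 0.109 ]
[0.5209 0.1357 0.1108]
[0.559  0.393  0.0477]
[0.4306 0.1959 0.0462]
[ 0.5405  0.2636  0.0701 -0.5732  0.0665 -0.0589  0.1178  0.0083]
[[ 1.5 -0.9 -0.7  1.1]
 [-0.5 -0.5 -2.6 -1.7]
 [ 0.2 -0.1 -1.1  0.2]
 [ 1.2 -0.6 -2.2  0. ]
 [ 0.   0.  -0.8 -0.4]
 [ 2.  -0.6  0.   0. ]
 [ 0.   0.2 -0.8 -0.2]
 [ 0.2 -0.5 -0.  -0.1]
 [ 0.6  0.1 -0.5  0.2]
 [ 0.6  0.2  0.2 -0.1]]
wing top [ 25.7 -61.5  40. ] [ 68.4 -68.7  40. ]
wing scene [ 28.3 -59.5  40. ] [ 65.6 -74.3  40. ]
block top [27.7 78.8 20. ]
block top [28.3 26.8 20. ]
block top [-21.8  29.7  20. ]
block scene [28.5 21.9 20. ]
block scene [-12.2  16.1  20. ]
[[-0.951  0.309 -0.   ]
 [ 0.309  0.951 -0.001]
 [ 0.    -0.001 -1.   ]] [[ 0.728  0.542 -0.42 ]
 [-0.47   0.84   0.271]
 [ 0.5    0.     0.866]]
kg [0.5214 0.1974 0.1197]
open [0.4863 0.1796 0.0701]
stop [0.5523 0.3215 0.1073]
```

The wing runs roughly from (26,-61) to (67,-72) mm in the track frame, so keeper ≈ 1.3 rad. Both views agree with the given grip centre of (42,-66). I'll approach with the tool square to the bed.

```bash
cat >> h.py <<'E'
q=np.load("track.npy");A=Rt(q[3])
def plan(p,k,A=A,wpos=None,T=None):
    """target: track point p (m), keeper-style angle k: tool y=track x turned by k, tool z=-track z"""
    s=env.read_state();T0=R.from_quat(s["tool_rot"],scalar_first=True).as_matrix()
    if T is None: T=A@R.from_euler('z',k).as_matrix()@np.array([[0,1,0],[1,0,0],[0,0,-1.]])
    w=A@np.array(p)+q[:3] if wpos is None else np.array(wpos)
    d=w-s["ee_pos"];print("clock",s["clock"],"target",w.round(4),"now tr",(A.T@(s["ee_pos"]-q[:3])).round(4),"move before rot",(T0.T@d).round(4),"rotvec",R.from_matrix(T0.T@T).as_rotvec().round(4),"move after rot",(T.T@d).round(4))
E
python3 -c "
from h import *
plan((.042,-.066,.135),1.3)"
```

```text
clock 0.1 target [0.4786 0.225  0.208 ] now tr [-0.3157  0.0168  0.3576] move before rot [-0.3858 -0.188   0.0141] rotvec [-0.004  -0.5295  0.5182] move after rot [-0.3668  0.0159  0.2226]
```

Careful with the scale: shifts go in shares of 0.6 m and turns go in shares of pi rad. That gives: -0.05 m / 0.6 = -0.0833, -0.036 m / 0.6 = -0.06, -0.106 rad / 3.1416 = -0.0337.

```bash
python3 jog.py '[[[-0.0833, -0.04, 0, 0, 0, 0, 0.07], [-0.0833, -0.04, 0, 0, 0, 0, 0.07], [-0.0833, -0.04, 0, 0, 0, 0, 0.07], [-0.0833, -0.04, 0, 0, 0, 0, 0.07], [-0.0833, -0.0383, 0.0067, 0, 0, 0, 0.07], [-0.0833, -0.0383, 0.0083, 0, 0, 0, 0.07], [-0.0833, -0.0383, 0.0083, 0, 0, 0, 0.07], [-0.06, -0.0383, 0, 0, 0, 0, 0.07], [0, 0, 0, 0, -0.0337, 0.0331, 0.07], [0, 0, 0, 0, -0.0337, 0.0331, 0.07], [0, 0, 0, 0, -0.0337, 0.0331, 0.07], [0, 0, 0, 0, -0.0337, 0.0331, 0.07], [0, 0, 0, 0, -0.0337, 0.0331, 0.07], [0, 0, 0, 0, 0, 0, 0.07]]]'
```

```text
refused: ROWS must be a list of rows, each a list of 7 numbers. Nothing was moved.
```

Refused on format, not on reach. It needs a list of rows, each a list of 7 numbers.

```bash
python3 jog.py '[[-0.0833, -0.04, 0, 0, 0, 0, 0.07], [-0.0833, -0.04, 0, 0, 0, 0, 0.07], [-0.0833, -0.04, 0, 0, 0, 0, 0.07], [-0.0833, -0.04, 0, 0, 0, 0, 0.07], [-0.0833, -0.0383, 0.0067, 0, 0, 0, 0.07], [-0.0833, -0.0383, 0.0083, 0, 0, 0, 0.07], [-0.0833, -0.0383, 0.0083, 0, 0, 0, 0.07], [-0.06, -0.0383, 0, 0, 0, 0, 0.07], [0, 0, 0, 0, -0.0337, 0.0331, 0.07], [0, 0, 0, 0, -0.0337, 0.0331, 0.07], [0, 0, 0, 0, -0.0337, 0.0331, 0.07], [0, 0, 0, 0, -0.0337, 0.0331, 0.07], [0, 0, 0, 0, -0.0337, 0.0331, 0.07], [0, 0, 0, 0, 0, 0, 0.07]]'
python3 -c "
from h import *
plan((.042,-.066,.080),1.3)
import cv2
for n in('top','scene'):cv2.imwrite('pics/%s1.png'%n,vision.snapshot(n)[:,:,::-1])
a=cv2.imread('pics/top1.png')[170:310,190:340];b=cv2.imread('pics/scene1.png')[130:260,190:310]
a=cv2.resize(a,(430,401),interpolation=2);b=cv2.resize(b,(370,401),interpolation=2)
cv2.imwrite('pics/f.png',np.hstack([a,b]))"
```

```text
clock: 1.85
ee_pos: [0.4781, 0.2258, 0.2077]
tool_rot: [0.255, 0.395, 0.881, -0.041]
contact_force: [0.0, 0.1, 0.1]
finger_gap: 0.07
grip_force: 0.0
clock 1.85 target [0.5017 0.2101 0.1604] now tr [ 0.0411 -0.0656  0.1351] move before rot [-0.0009  0.0001  0.0551] rotvec [-0.0038  0.0001  0.0018] move after rot [-0.0009 -0.0001  0.0551]
```

View pics/f.png

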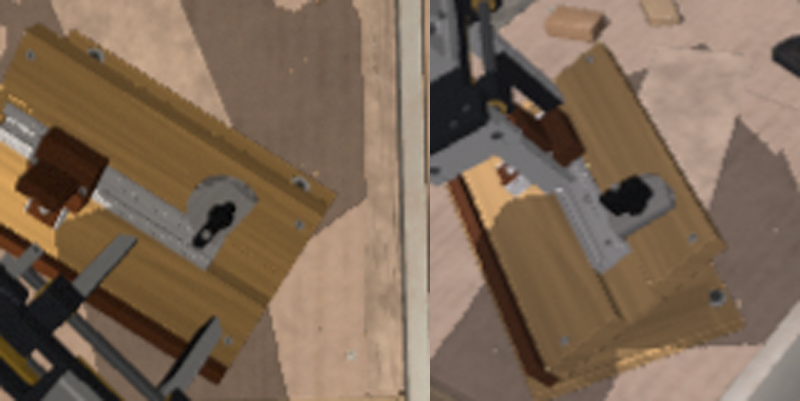

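In this view the open fingers line up across the wing (wing at about (213,225) in the top crop). I'll descend and close.

In the tool's units: 0.04 m / 0.6 = 0.0667, 0.03 m / 0.6 = 0.05.

```bash
python3 jog.py '[[0, 0, 0.0667, 0, 0, 0, 0.06], [0, 0, 0.05, 0, 0, 0, 0.06], [0, 0, 0.0333, 0, 0, 0, 0.06], [0, 0, 0.0117, 0, 0, 0, 0.05], [0, 0, 0, 0, 0, 0, 0.03], [0, 0, 0, 0, 0, 0, 0.0], [0, 0, 0, 0, 0, 0, 0.0], [0, 0, 0, 0, 0, 0, 0.0], [0, 0, 0, 0, 0, 0, 0.0]]'
python3 -c "
from h import *
plan((.042,-.066,.038),1.3)"
```

```text
clock: 3.08
ee_pos: [0.5203, 0.1995, 0.1252]
tool_rot: [0.256, 0.396, 0.881, -0.039]
contact_force: [6.4, 4.9, -1.8]
finger_gap: 0.0098
grip_force: 29.9
clock 3.075 target [0.5193 0.1987 0.124 ] now tr [ 0.0429 -0.0648  0.0388] move before rot [ 0.0006 -0.0014  0.0008] rotvec [ 0.0003  0.0012 -0.0012] move after rot [ 0.0006 -0.0014  0.0008]
```

The wing is gripped (9.8 mm gap against 10 mm thickness, 30 N). Now turn it by -1.3 rad about track z.

In the tool's units: 0.001 m / 0.6 = 0.0017, 0.18 rad / 3.1416 = 0.0573.

```bash
python3 jog.py '[[0, 0.0017, 0, 0, 0, 0, 0], [0, 0, 0, 0, 0, 0.0573, 0], [0, 0, 0, 0, 0, 0.0573, 0], [0, 0, 0, 0, 0, 0.0573, 0], [0, 0, 0, 0, 0, 0.0573, 0], [0, 0, 0, 0, 0, 0.0573, 0], [0, 0, 0, 0, 0, 0.0573, 0], [0, 0, 0, 0, 0, 0.0573, 0], [0, 0, 0, 0, 0, 0.0127, 0], [0, 0, 0, 0, 0, 0, 0], [0, 0, 0, 0, 0, 0, 0], [0, 0, 0, 0, 0, 0, 0]]'
python3 -c "
from h import *
plan((.042,-.066,.038),0)"
```

```text
clock: 4.58
ee_pos: [0.5207, 0.1996, 0.1253]
tool_rot: [0.228, 0.848, 0.462, 0.123]
contact_force: [4.8, 3.9, 5.2]
finger_gap: 0.0098
grip_force: 30.0
clock 4.575 target [0.5193 0.1987 0.124 ] now tr [ 0.0432 -0.0645  0.0388] move before rot [-0.0015 -0.0012  0.0008] rotvec [ 0.0012  0.0017 -0.0007] move after rot [-0.0015 -0.0012  0.0008]
```

In the tool's units: -0.05 m / 0.6 = -0.0833, -0.03 m / 0.6 = -0.05.

```bash
python3 jog.py '[[0, 0, 0, 0, 0, 0, 0.03], [0, 0, 0, 0, 0, 0, 0.05], [0, 0, -0.0333, 0, 0, 0, 0.06], [0, 0, -0.0833, 0, 0, 0, 0.07], [-0.0833, 0, -0.05, 0, 0, 0, 0.07], [-0.0667, 0, 0, 0, 0, 0, 0.07], [0, 0, 0, 0, 0, 0, 0.07]]'
python3 -c "
from h import *
plan((0,.055,.12),0)
import cv2
for n in('top','scene'):cv2.imwrite('pics/%s2.png'%n,vision.snapshot(n)[:,:,::-1])"
python3 ov.py pics/g.png 0.053 0.0 2
```

```text
clock: 5.45
ee_pos: [0.4281, 0.1499, 0.2116]
tool_rot: [0.228, 0.849, 0.461, 0.122]
contact_force: [-0.3, 0.3, 0.9]
finger_gap: 0.0694
grip_force: 0.0
clock 5.45 target [0.5199 0.3424 0.174 ] now tr [ 0.0424 -0.1565  0.1389] move before rot [ 0.2115 -0.0428  0.0181] rotvec [ 0.0003  0.0039 -0.0021] move after rot [ 0.2115 -0.0424  0.0189]
```

View pics/g.png

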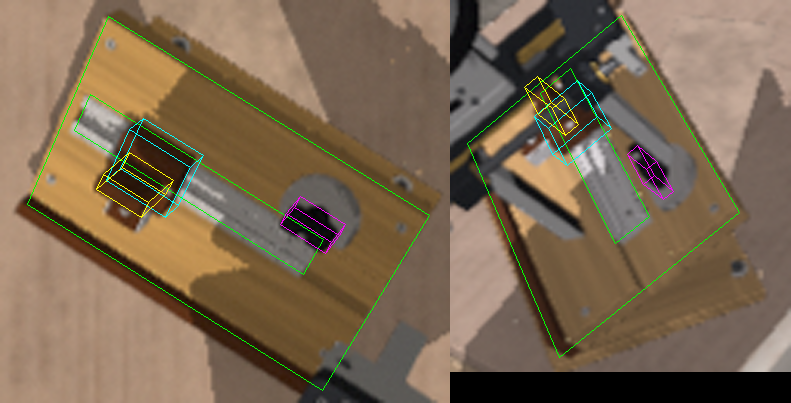

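The top view shows the wing (at about (307,225) in the crop) now lying along the track, so the keeper is open. The stop sits at y ≈ 52 mm in the track, and the model is biased by about 2 mm in x. I'll correct that and go to the stop.

In the tool's units: 0.05 m / 0.6 = 0.0833, 0.04 m / 0.6 = 0.0667.

```bash
python3 jog.py '[[0.0833, -0.0167, 0, 0, 0, 0, 0.07], [0.0833, -0.0167, 0, 0, 0, 0, 0.07], [0.0833, -0.0167, 0, 0, 0, 0, 0.07], [0.0833, -0.0167, 0.0333, 0, 0, 0, 0.07], [0.0133, 0, 0.0333, 0, 0, 0, 0.06], [0, 0, 0.0667, 0, 0, 0, 0.06], [0, 0, 0.0233, 0, 0, 0, 0.06], [0, 0, 0, 0, 0, 0, 0.06]]'
python3 -c "
from h import *
q+=np.r_[A@[.002,.0015,0],0];np.save('track.npy',q)
plan((0,.050,.045),0)"
```

```text
clock: 6.55
ee_pos: [0.5529, 0.3188, 0.1087]
tool_rot: [0.228, 0.849, 0.461, 0.122]
contact_force: [0.2, -0.3, 0.4]
finger_gap: 0.0601
grip_force: 0.0
clock 6.55 target [0.551  0.3181 0.11  ] now tr [0.0004 0.0516 0.0432] move before rot [-0.0016 -0.0004 -0.0018] rotvec [-0.0003  0.0047 -0.0009] move after rot [-0.0016 -0.0004 -0.0018]
```

Close on the grip.

```bash
python3 jog.py '[[0, 0, 0, 0, 0, 0, 0.03], [0, 0, 0, 0, 0, 0, 0.0], [0, 0, 0, 0, 0, 0, 0.0], [0, 0, 0, 0, 0, 0, 0.0], [0, 0, 0, 0, 0, 0, 0.0]]'
```

```text
clock: 7.18
ee_pos: [0.5518, 0.32, 0.1099]
tool_rot: [0.227, 0.849, 0.462, 0.123]
contact_force: [-11.9, 7.4, 2.8]
finger_gap: 0.041
grip_force: 30.5
```

In the tool's units: -0.01 m / 0.6 = -0.0167.

```bash
python3 jog.py '[[-0.0167, 0, 0, 0, 0, 0, 0], [-0.0167, 0, 0, 0, 0, 0, 0], [-0.0167, 0, 0, 0, 0, 0, 0]]'
```

```text
clock: 7.55
ee_pos: [0.5367, 0.2958, 0.1109]
tool_rot: [0.227, 0.848, 0.462, 0.125]
contact_force: [22.1, 29.0, -14.9]
finger_gap: 0.0135
grip_force: 30.9
```

In the tool's units: 0.001 m / 0.6 = 0.0017.

```bash
python3 jog.py '[[0, 0, 0.0017, 0, 0, 0, 0], [0, 0, 0.0017, 0, 0, 0, 0], [0, 0, 0, 0, 0, 0, 0]]'
cat > st.py <<'E'
from h import *
s=env.read_state();print(s["clock"],"tr mm",(A.T@(s["ee_pos"]-q[:3])*1e3).round(1),"F tr",(A.T@s["contact_force"]).round(1),"M tr",(A.T@s["wrist_torque"]).round(2),s["finger_gap"].round(4),s["grip_force"].round(1))
E
python3 st.py
```

```text
clock: 7.92
ee_pos: [0.537, 0.2958, 0.1107]
tool_rot: [0.227, 0.849, 0.461, 0.125]
contact_force: [-20.6, 12.0, 21.3]
finger_gap: 0.0133
grip_force: 33.0Traceback (most recent call last):
  File "st.py", line 2, in <module>
    s=env.read_state();print(s["clock"],"tr mm",(A.T@(s["ee_pos"]-q[:3])*1e3).round(1),"F tr",(A.T@s["contact_force"]).round(1),"M tr",(A.T@s["wrist_torque"]).round(2),s["finger_gap"].round(4),s["grip_force"].round(1))
                                                                                                                                                                        ^^^^^^^^^^^^^^^^^^^^^
AttributeError: 'float' object has no attribute 'round'
```

The stop is held (13.3 mm gap). Pressing down 2 mm took the z force from -14 to +30 N, so 1.3 mm back is neutral. Ease off and slide.

In the tool's units: -0.01 m / 0.6 = -0.0167, -0.001 m / 0.6 = -0.0017.

```bash
sed -i 's/s\["finger_gap"\].round(4),s\["grip_force"\].round(1)/s["finger_gap"],s["grip_force"]/' st.py; python3 jog.py '[[0, -0.0008, -0.0017, 0, 0, 0, 0], [-0.0167, 0, 0, 0, 0, 0, 0], [-0.0167, 0, 0, 0, 0, 0, 0], [-0.0167, 0, 0, 0, 0, 0, 0]]'; python3 st.py
```

```text
clock: 8.43
ee_pos: [0.5199, 0.2678, 0.1087]
tool_rot: [0.228, 0.849, 0.461, 0.123]
contact_force: [0.6, -0.0, 0.6]
finger_gap: 0.0004
grip_force: 0.0
8.425 tr mm [ 0.3 -9.1 43.3] F tr [0.8 0.3 0.2] M tr [-0.1   0.32  0.05] 0.00043577691401265514 0.0
```

The fingers slipped off the grip. I'll back off to the earlier viewing pose so the pictures compare directly, and measure the stop's shift by matching.

In the tool's units: -0.05 m / 0.6 = -0.0833, -0.044 m / 0.6 = -0.0733.

```bash
python3 jog.py '[[0, 0, -0.0167, 0, 0, 0, 0.03], [0, 0, -0.0667, 0, 0, 0, 0.07], [-0.0833, 0.0233, -0.05, 0, 0, 0, 0.07], [-0.0833, 0.0233, -0.0217, 0, 0, 0, 0.07], [-0.0733, 0.02, 0, 0, 0, 0, 0.07], [0, 0, 0, 0, 0, 0, 0.07]]'; python3 st.py
cat > match.py <<'E'
import sys
from h import *
k=sys.argv[1]
for n in('top','scene'):cv2.imwrite(f'pics/{n}{k}.png',vision.snapshot(n)[:,:,::-1])
for y0 in [.053]:
  for n in('top','scene'):
    a=cv2.imread(f'pics/{n}2.png');b=cv2.imread(f'pics/{n}{k}.png')
    base=proj(n,A@[0,y0,.02]+q[:3])[0]
    x,y=(base-12).astype(int)
    t=a[y:y+24,x:x+24]; m=cv2.matchTemplate(b[y-20:y+80,x-20:x+90],t,cv2.TM_CCOEFF_NORMED)
    _,v,_,l=cv2.minMaxLoc(m);sh=np.array(l)-20
    ys=np.arange(-.11,.06,.001);pp=np.array([proj(n,A@[0,yy,.02]+q[:3])[0]-base for yy in ys])
    i=np.argmin(((pp-sh)**2).sum(1));print(n,"score",round(v,3),"shift px",sh,"-> y",ys[i].round(3),"resid px",(pp[i]-sh).round(1))
    d=cv2.absdiff(a,b).max(2)>40;yy,xx=np.nonzero(d[y-30:y+90,x-30:x+90]);print("diff px",len(xx),(xx.min()+x-30,xx.max()+x-30,yy.min()+y-30,yy.max()+y-30) if len(xx) else "")
E
python3 match.py 3
```

```text
clock: 9.18
ee_pos: [0.4314, 0.1528, 0.2109]
tool_rot: [0.228, 0.849, 0.46, 0.124]
contact_force: [0.4, 0.2, 1.4]
finger_gap: 0.0572
grip_force: 0.0
9.175 tr mm [  41.1 -153.7  137.8] F tr [0.9 0.4 1.1] M tr [-0.08  0.26  0.1 ] 0.05720526121371898 0.0
top score 0.967 shift px [2 2] -> y 0.047 resid px [ 0.3 -0.5]
diff px 413 (np.int64(195), np.int64(277), np.int64(197), np.int64(306))
scene score 0.733 shift px [0 2] -> y 0.046 resid px [ 0.9 -0.3]
diff px 916 (np.int64(185), np.int64(304), np.int64(134), np.int64(253))
```

The stop moved only 6 mm, to y ≈ 47 mm. The pads only reached the end of its grip, which fits. The first close stalled at 41 mm with a +z force, which suggests the bed stands higher than modelled and the tips fouled the block edges. I'll probe the bed height with closed fingers.

In the tool's units: 0.05 m / 0.6 = 0.0833, 0.03 m / 0.6 = 0.05.

```bash
python3 jog.py '[[0.0833, -0.045, 0.0167, 0, 0, 0, 0], [0.0833, -0.045, 0.05, 0, 0, 0, 0], [0.0733, -0.045, 0.05, 0, 0, 0, 0], [0, 0, 0.0533, 0, 0, 0, 0], [0, 0, 0, 0, 0, 0, 0], [0, 0, 0, 0, 0, 0, 0]]'; python3 st.py; for i in 1; do python3 jog.py '[[0, 0, 0.005, 0, 0, 0, 0], [0, 0, 0.005, 0, 0, 0, 0], [0, 0, 0, 0, 0, 0, 0]]'; python3 st.py; done
```

```text
clock: 10.02
ee_pos: [0.4937, 0.2845, 0.0823]
tool_rot: [0.228, 0.849, 0.461, 0.123]
contact_force: [-0.7, 0.2, 0.6]
finger_gap: 0.0116
grip_force: 0.0
10.025 tr mm [-39.7  -9.3  35.9] F tr [-0.3 -0.2  0.8] M tr [-0.14  0.29  0.06] 0.01164471302274622 0.0
clock: 10.4
ee_pos: [0.4962, 0.2822, 0.0764]
tool_rot: [0.228, 0.849, 0.461, 0.123]
contact_force: [-0.1, 0.8, 0.1]
finger_gap: 0.0007
grip_force: 0.0
10.4 tr mm [-39.8  -9.9  29.1] F tr [-0.4  0.6  0.4] M tr [-0.08  0.26  0.02] 0.0006865693595212079 0.0
```

In the tool's units: 0.003 m / 0.6 = 0.005, 0.002 m / 0.6 = 0.0033.

```bash
python3 jog.py '[[0, 0, 0.005, 0, 0, 0, 0], [0, 0, 0.0033, 0, 0, 0, 0], [0, 0, 0, 0, 0, 0, 0]]'; python3 st.py;  python3 jog.py '[[0, 0, 0.005, 0, 0, 0, 0], [0, 0, 0, 0, 0, 0, 0]]'; python3 st.py
```

```text
clock: 10.78
ee_pos: [0.4979, 0.2814, 0.0731]
tool_rot: [0.228, 0.849, 0.461, 0.123]
contact_force: [-17.1, 1.3, 20.8]
finger_gap: 0.0005
grip_force: 12.8
10.775 tr mm [-39.8  -9.7  25.3] F tr [-2.6 -8.2 25.5] M tr [-1.86  0.86  0.02] 0.0004832686063344035 12.802702439948916
clock: 11.02
ee_pos: [0.4982, 0.2814, 0.0728]
tool_rot: [0.228, 0.849, 0.46, 0.123]
contact_force: [-50.9, 3.2, 56.3]
finger_gap: 0.0002
grip_force: 35.3
11.025 tr mm [-39.8  -9.5  25. ] F tr [-10.4 -24.9  71. ] M tr [-5.    2.22  0.06] 0.0001826839769107604 35.33178638666868
```

The bed contact came at TCP z = 25.3 mm, so the bed face is 8.3 mm above the model and agrees with the screw plane. I'll update the frame, recompute the stop from its block corners, and back off the bed.

Careful with the scale: shifts go in shares of 0.6 m and turns go in shares of pi rad. That gives: -0.04 m / 0.6 = -0.0667, -0.03 m / 0.6 = -0.05.

```bash
python3 jog.py '[[0, 0, -0.0333, 0, 0, 0, 0.0], [0, 0, -0.0667, 0, 0, 0, 0.04], [0, 0, -0.05, 0, 0, 0, 0.07]]'
python3 - <<'E'
from h import *
q=q+np.r_[A@[0,0,.0083],0];np.save("track.npy",q)
def plane(n,uv,z):
    c=cal[n];E=c["extrinsics"];d=E[:3,:3].T@np.linalg.inv(c["K"])@[*uv,1];o=-E[:3,:3].T@E[:3,3]
    lo=A.T@(o-q[:3]);ld=A.T@d;return (lo+ld*(z-lo[2])/ld[2])*1000
ca=lambda u,v:np.array([(u+.5)/5-.5+160,(v+.5)/5-.5+170])
cb=lambda u,v:np.array([(u+.5)/5-.5+190,(v+.5)/5-.5+140])
for p in((235,225),(338,288),(290,370)):print("block top",plane("top",ca(*p),.02).round(1))
for p in((248,190),(190,248)):print("block scene",plane("scene",cb(*p),.02).round(1))
print("track end",plane("top",ca(508,470),0).round(1),plane("scene",cb(278,392),0).round(1))
E
python3 match.py 4; python3 ov.py pics/h.png 0.047 0.0 3; python3 st.py; python3 -c "
from h import *
plan((0,.047,.12),0)"
```

```text
clock: 11.4
ee_pos: [0.4615, 0.3052, 0.1485]
tool_rot: [0.228, 0.849, 0.461, 0.123]
contact_force: [0.7, 0.6, -0.0]
finger_gap: 0.0173
grip_force: 0.0
block top [31.5 74.9 20. ]
block top [32.1 23.5 20. ]
block top [-17.4  26.4  20. ]
block scene [28.9 11.3 20. ]
block scene [-11.3   5.5  20. ]
track end [-16.  -75.6   0. ] [-11.1 -88.9   0. ]
top score 0.907 shift px [2 2] -> y 0.047 resid px [ 0.4 -0.5]
diff px 5545 (np.int64(168), np.int64(287), np.int64(189), np.int64(308))
scene score 0.609 shift px [41 53] -> y -0.11 resid px [-19.1 -10.2]
diff px 4966 (np.int64(183), np.int64(302), np.int64(132), np.int64(251))
11.5 tr mm [-39.3  -8.4 105.3] F tr [-0.2 -0.4  0.3] M tr [-0.06  0.32  0.04] 0.02498860889483333 0.0
clock 11.5 target [0.5144 0.3382 0.1822] now tr [-0.0393 -0.0084  0.1053] move before rot [ 0.0555  0.0391 -0.0146] rotvec [ 0.0014 -0.001  -0.0023] move after rot [ 0.0554  0.0393 -0.0147]
```

View pics/h.png

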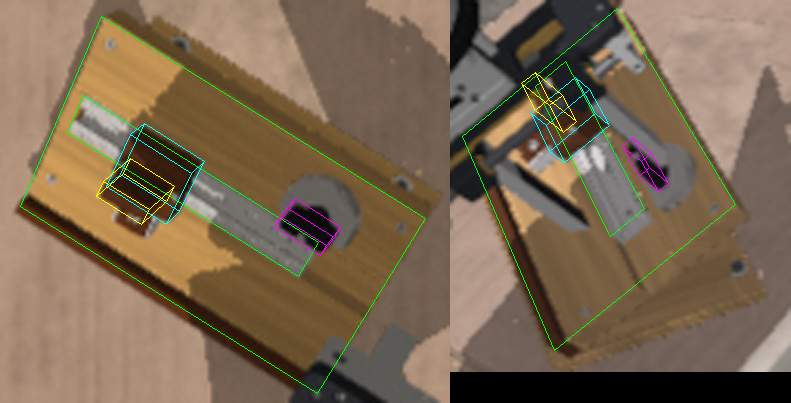

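The overlay with the raised bed at y = 47 mm matches the block in the top view (right edge at about (203,160) in the crop) and the wing lies along the track. Grasp again at the correct height.

In the tool's units: 0.032 m / 0.6 = 0.0533, 0.03 m / 0.6 = 0.05.

```bash
python3 jog.py '[[0.05, 0.0333, 0, 0, 0, 0, 0.06], [0.0367, 0.0333, 0, 0, 0, 0, 0.06], [0, 0, 0.05, 0, 0, 0, 0.06], [0, 0, 0.0533, 0, 0, 0, 0.06], [0, 0, 0, 0, 0, 0, 0.06], [0, 0, 0, 0, 0, 0, 0.03]]'; python3 st.py; python3 jog.py '[[0, 0, 0, 0, 0, 0, 0], [0, 0, 0, 0, 0, 0, 0], [0, 0, 0, 0, 0, 0, 0], [0, 0, 0, 0, 0, 0, 0]]'; python3 st.py
```

```text
clock: 12.25
ee_pos: [0.5453, 0.3127, 0.1138]
tool_rot: [0.228, 0.849, 0.461, 0.123]
contact_force: [-0.3, 0.6, 0.8]
finger_gap: 0.0533
grip_force: 0.0
12.25 tr mm [ 0.3 42.3 40.9] F tr [-0.2  0.4  1. ] M tr [-0.1   0.29  0.07] 0.053295112464987776 0.0
clock: 12.75
ee_pos: [0.5451, 0.3127, 0.1134]
tool_rot: [0.228, 0.849, 0.461, 0.123]
contact_force: [0.3, 1.5, -2.0]
finger_gap: 0.0138
grip_force: 30.2
12.75 tr mm [ 0.  42.2 40.6] F tr [-1.5  1.4 -1.4] M tr [0.23 0.56 0.07] 0.013824160338498074 30.1826611161232
```

Clean grip (13.8 mm, forces near zero). Slide.

In the tool's units: -0.015 m / 0.6 = -0.025, -0.01 m / 0.6 = -0.0167.

```bash
python3 jog.py '[[-0.0167, 0, 0, 0, 0, 0, 0], [-0.025, 0, 0, 0, 0, 0, 0], [-0.025, 0, 0, 0, 0, 0, 0], [0, 0, 0, 0, 0, 0, 0]]'; python3 st.py; python3 match.py 5
```

```text
clock: 13.25
ee_pos: [0.523, 0.2782, 0.1136]
tool_rot: [0.228, 0.849, 0.461, 0.122]
contact_force: [1.1, -0.5, -1.3]
finger_gap: 0.0139
grip_force: 30.0
13.25 tr mm [ 0.1  1.3 40.7] F tr [ 0.4  0.2 -1.7] M tr [-0.1   0.43  0.03] 0.013949596393772943 29.986406564712524
top score 0.68 shift px [-16  46] -> y 0.03 resid px [ 25.  -40.3]
diff px 6622 (np.int64(168), np.int64(287), np.int64(189), np.int64(308))
scene score 0.565 shift px [50 43] -> y -0.11 resid px [-28.1  -0.2]
diff px 5894 (np.int64(183), np.int64(302), np.int64(132), np.int64(251))
```

In the tool's units: -0.02 m / 0.6 = -0.0333, -0.015 m / 0.6 = -0.025.

```bash
python3 jog.py '[[-0.0167, 0, 0, 0, 0, 0, 0], [-0.0333, 0, 0, 0, 0, 0, 0], [-0.025, 0, 0, 0, 0, 0, 0], [0, 0, 0, 0, 0, 0, 0]]'; python3 st.py; python3 jog.py '[[-0.02, 0, 0, 0, 0, 0, 0], [-0.02, 0, 0, 0, 0, 0, 0], [0, 0, 0, 0, 0, 0, 0]]'; python3 st.py
```

```text
clock: 13.85
ee_pos: [0.4986, 0.2407, 0.1136]
tool_rot: [0.228, 0.849, 0.461, 0.122]
contact_force: [0.3, -0.3, -1.2]
finger_gap: 0.014
grip_force: 30.0
13.85 tr mm [  0.  -43.5  40.8] F tr [-0.3 -0.1 -1.2] M tr [-0.11  0.39  0.07] 0.013991068969441689 29.98634934425354
clock: 14.22
ee_pos: [0.4853, 0.2204, 0.1136]
tool_rot: [0.228, 0.849, 0.461, 0.122]
contact_force: [-3.7, -1.2, 3.4]
finger_gap: 0.014
grip_force: 30.0
14.225 tr mm [ -0.1 -67.8  40.9] F tr [-0.4 -3.   4.1] M tr [-0.64  0.54  0.08] 0.01396824108675601 29.98605251312256
```

In the tool's units: -0.012 m / 0.6 = -0.02, -0.011 m / 0.6 = -0.0183.

```bash
python3 jog.py '[[-0.02, 0, 0, 0, 0, 0, 0], [-0.02, 0, 0, 0, 0, 0, 0], [-0.0183, 0, 0, 0, 0, 0, 0], [0, 0, 0, 0, 0, 0, 0], [0, 0, 0, 0, 0, 0, 0]]'; python3 st.py
```

```text
clock: 14.85
ee_pos: [0.4667, 0.1915, 0.1137]
tool_rot: [0.228, 0.849, 0.461, 0.122]
contact_force: [-5.9, -2.3, 4.8]
finger_gap: 0.014
grip_force: 30.0
14.85 tr mm [-1.000e-01 -1.022e+02  4.090e+01] F tr [-0.8 -5.1  6.1] M tr [-0.87  0.4   0.02] 0.01403467922800278 29.98764216899872
```

Run:
```python
from h import *
for n in('top','scene'):cv2.imwrite(f'pics/{n}6.png',vision.snapshot(n)[:,:,::-1])
# tray corners triangulation candidates: tray wall pixels by colour in top
a=cv2.imread('pics/top0.png');hsv=cv2.cvtColor(a,cv2.COLOR_BGR2HSV)
for n,(x,y,w,h) in(('top',(355,195,110,90)),('scene',(315,225,125,105))):
    c=cv2.cvtColor(cv2.imread(f'pics/{n}0.png')[y:y+h,x:x+w],cv2.COLOR_BGR2HSV)
    m=((c[...,0]>12)&(c[...,0]<25)&(c[...,1]>110)).astype(np.uint8)
    m=cv2.morphologyEx(m,cv2.MORPH_OPEN,np.ones((3,3)));k,l,s,_=cv2.connectedComponentsWithStats(m);i=1+np.argmax(s[1:,4])
    cs,_=cv2.findContours((l==i).astype(np.uint8),0,2);hull=cv2.convexHull(cs[0]);ap=cv2.approxPolyDP(hull,3,True)[:,0]+[x,y];print(n,s[i,4],ap.tolist())
```

```text
top 5224 [[372, 206], [456, 219], [447, 279], [365, 265]]
scene 5190 [[361, 234], [428, 275], [427, 287], [393, 326], [325, 277], [325, 268]]
```

```bash
cat > tray.py <<'E'
from h import *
from scipy.optimize import minimize
def hull(n,p,k=''):
    v=np.array([[x,y,z] for x in(-.071,.071) for y in(-.122,.071) for z in(0,.038)])
    w=R.from_euler('z',p[2]).apply(v)+[p[0],p[1],0]
    return cv2.convexHull(proj(n,w).astype(np.float32))[:,0]
obs={'top':np.array([[372,206],[456,219],[447,279],[365,265]],np.float32),'scene':np.array([[361,234],[428,275],[427,287],[393,326],[325,277],[325,268]],np.float32)}
def cost(p,ns=('top','scene')):
    c=0
    for n in ns:
        o=cv2.convexHull(obs[n]);h=cv2.convexHull(hull(n,p).astype(np.float32));i,_=cv2.intersectConvexConvex(o,h);c+=cv2.contourArea(o)+cv2.contourArea(h)-2*i
    return c
for ns in(('top',),('scene',),('top','scene')):
    r=min((minimize(cost,[.47,-.03,y],args=(ns,),method='Nelder-Mead',options=dict(xatol=1e-5,fatol=.1)) for y in(-.15,0,.15)),key=lambda r:r.fun);print(ns,r.x.round(4),r.fun)
    if ns==('top',): np.save('tray.npy',r.x)
print([hull(n,r.x).round().tolist() for n in obs])
for n in cal:
    E=cal[n]["extrinsics"];print(n,(-E[:3,:3].T@E[:3,3]).round(3))
E
python3 tray.py
```

```text
('top',) [ 0.5334 -0.1029 -0.1882] 313.88078743987717
('scene',) [ 0.5377 -0.1049 -0.1752] 461.8328477628529
('top', 'scene') [ 0.5333 -0.1034 -0.1882] 811.0068476896267
[[[456.0, 218.0], [448.0, 279.0], [364.0, 265.0], [362.0, 264.0], [371.0, 205.0], [374.0, 204.0]], [[431.0, 276.0], [428.0, 285.0], [392.0, 329.0], [323.0, 277.0], [323.0, 267.0], [362.0, 231.0]]]
scene [-0.025 -0.305  0.843]
top [0.549 0.103 0.988]
```

In the tool's units: -0.003 m / 0.6 = -0.005, -0.002 m / 0.6 = -0.0033.

```bash
python3 jog.py '[[0, 0, -0.0033, 0, 0, 0, 0], [0, 0, -0.005, 0, 0, 0, 0], [0, 0, 0, 0, 0, 0, 0]]'; python3 st.py
```

```text
clock: 15.32
ee_pos: [0.4647, 0.1933, 0.1181]
tool_rot: [0.228, 0.849, 0.461, 0.123]
contact_force: [-0.4, 0.3, -2.2]
finger_gap: 0.0141
grip_force: 30.0
15.325 tr mm [-1.000e-01 -1.016e+02  4.610e+01] F tr [-1.5  0.1 -1.7] M tr [-0.12  0.43  0.07] 0.014100126560604852 29.98643070459366
```

The 5 mm lift met no resistance, which shows the foot is clear of the lips (y < -90 mm). The tray centre is at (0.533,-0.103), yaw -0.19, and both views agree to 4 mm. Keep lifting square to the bed.

In the tool's units: -0.01 m / 0.6 = -0.0167, -0.006 m / 0.6 = -0.01.

```bash
python3 jog.py '[[0, 0, -0.0083, 0, 0, 0, 0], [0, 0, -0.01, 0, 0, 0, 0], [0, 0, -0.0167, 0, 0, 0, 0]]'; python3 st.py; python3 jog.py '[[0, 0, -0.05, 0, 0, 0, 0], [0, 0, -0.05, 0, 0, 0, 0], [0, 0, 0, 0, 0, 0, 0]]'; python3 st.py
python3 - <<'E'
from h import *
t=np.load('tray.npy')
# upright: stop level, tool down; tool y axis along stop x. choose yaw near present
s=env.read_state();T0=R.from_quat(s["tool_rot"],scalar_first=True).as_matrix()
d=np.arctan2(T0[1,1],T0[0,1]);print("tool y yaw",d)
for yaw in (d,t[2],t[2]-np.pi/2):
    y=np.array([np.cos(yaw),np.sin(yaw),0]);z=np.array([0,0,-1.]);T=np.c_[np.cross(y,z),y,z]
    plan(None,0,wpos=(t[0],t[1],.16),T=T)
# fence top height guess: top view edge pixels
E
```

```text
clock: 15.7
ee_pos: [0.4556, 0.199, 0.1366]
tool_rot: [0.228, 0.849, 0.461, 0.122]
contact_force: [0.1, -0.4, -1.2]
finger_gap: 0.0139
grip_force: 30.0
15.7 tr mm [-1.000e-01 -1.018e+02  6.740e+01] F tr [-0.3 -0.3 -1.2] M tr [-0.03  0.4   0.02] 0.013937317123067148 29.98647540807724
clock: 16.08
ee_pos: [0.4309, 0.2163, 0.19]
tool_rot: [0.228, 0.848, 0.461, 0.125]
contact_force: [0.5, -0.8, -2.0]
finger_gap: 0.0134
grip_force: 30.0
16.075 tr mm [   0.4 -100.7  128.8] F tr [-0.2 -0.4 -2.1] M tr [-0.07  0.46  0.07] 0.013426936148557701 29.986499547958374
tool y yaw -0.5752943877657232
clock 16.075 target [ 0.5334 -0.1029  0.16  ] now tr [ 0.0004 -0.1007  0.1288] move before rot [-0.2123  0.2096  0.1559] rotvec [ 5.251e-01 -1.300e-03  4.000e-04] move after rot [-0.2121  0.2597  0.03  ]
clock 16.075 target [ 0.5334 -0.1029  0.16  ] now tr [ 0.0004 -0.1007  0.1288] move before rot [-0.2123  0.2096  0.1559] rotvec [ 0.5188  0.1003 -0.3777] move after rot [-0.2944  0.1604  0.03  ]
clock 16.075 target [ 0.5334 -0.1029  0.16  ] now tr [ 0.0004 -0.1007  0.1288] move before rot [-0.2123  0.2096  0.1559] rotvec [ 0.461  -0.3116  1.1554] move after rot [0.1604 0.2944 0.03  ]
```

The stop lifts free: weight about 1.6 N, gap steady. Go up, level the tool, then carry it over the fence to above the tray.

In the tool's units: -0.026 m / 0.6 = -0.0433, 0.015 m / 0.6 = 0.025, 0.13 rad / 3.1416 = 0.0414.

```bash
python3 jog.py '[[0, 0.025, -0.0433, 0, 0, 0, 0], [0, 0.025, -0.0433, 0, 0, 0, 0], [0, 0, 0, 0.0414, 0.008, -0.0299, 0], [0, 0, 0, 0.0414, 0.008, -0.0299, 0], [0, 0, 0, 0.0414, 0.008, -0.0299, 0], [0, 0, 0, 0.0411, 0.008, -0.0302, 0], [0, 0, 0, 0, 0, 0, 0]]'; python3 st.py
cat > pl.py <<'E'
from h import *
t=np.load('tray.npy');yaw=t[2];y=np.array([np.cos(yaw),np.sin(yaw),0]);z=np.array([0,0,-1.]);T=np.c_[np.cross(y,z),y,z]
c=t[:2]+.012*y[:2]   # stop's low arm points to tool -y: shift +12 mm along tray x
plan(None,0,wpos=(*c,.0575),T=T)
E
python3 pl.py
```

```text
clock: 16.95
ee_pos: [0.4318, 0.2144, 0.2469]
tool_rot: [-0.0, 0.772, 0.636, -0.003]
contact_force: [-0.8, 0.5, -1.8]
finger_gap: 0.0139
grip_force: 30.0
16.95 tr mm [  30.5 -101.8  177.2] F tr [-1.7 -0.1 -1.1] M tr [-0.05  0.    0.04] 0.013889851865667028 29.986087381839752
clock 16.95 target [ 0.5452 -0.1052  0.0575] now tr [ 0.0305 -0.1018  0.1772] move before rot [-0.2911  0.1733  0.1899] rotvec [-0.0034  0.0038 -0.0052] move after rot [-0.2927  0.1711  0.1894]
```

In the tool's units: -0.052 m / 0.6 = -0.0867, -0.05 m / 0.6 = -0.0833.

```bash
python3 jog.py '[[-0.0667, 0.04, 0, 0, 0, 0, 0], [-0.0833, 0.05, 0, 0, 0, 0, 0], [-0.0833, 0.05, 0, 0, 0, 0, 0], [-0.0833, 0.05, 0, 0, 0, 0, 0], [-0.0833, 0.05, 0, 0, 0, 0, 0], [-0.0867, 0.0467, 0, 0, 0, 0, 0], [0, 0, 0, 0, 0, 0, 0]]'; python3 pl.py; python3 jog.py '[[0, 0, 0.0667, 0, 0, 0, 0], [0, 0, 0.0667, 0, 0, 0, 0], [0, 0, 0.05, 0, 0, 0, 0], [0, 0, 0.0333, 0, 0, 0, 0], [0, 0, 0.05, 0, 0, 0, 0], [0, 0, 0, 0, 0, 0, 0]]'; python3 pl.py; python3 st.py
```

```text
clock: 17.82
ee_pos: [0.5446, -0.1068, 0.2471]
tool_rot: [0.001, 0.773, 0.634, -0.003]
contact_force: [1.1, 1.1, -1.8]
finger_gap: 0.0138
grip_force: 30.0
clock 17.825 target [ 0.5452 -0.1052  0.0575] now tr [ 0.2634 -0.3105  0.0428] move before rot [0.0027 0.0007 0.1896] rotvec [-0.0026  0.0055 -0.0086] move after rot [0.0017 0.0003 0.1896]
clock: 18.58
ee_pos: [0.5427, -0.1028, 0.0866]
tool_rot: [-0.001, 0.771, 0.637, -0.003]
contact_force: [-0.2, -0.1, -0.6]
finger_gap: 0.0139
grip_force: 30.0
clock 18.575 target [ 0.5452 -0.1052  0.0575] now tr [ 0.1799 -0.3082 -0.0942] move before rot [-0.0018  0.003   0.0291] rotvec [-0.0059  0.0036 -0.0022] move after rot [-0.0019  0.0029  0.0291]
18.575 tr mm [ 179.9 -308.2  -94.2] F tr [-0.4 -0.2 -0.5] M tr [-0.12  0.02  0.05] 0.01385707934845278 29.986862540245056
```

Now lower to just above the floor, then in small steps until contact.

In the tool's units: 0.012 m / 0.6 = 0.02, 0.01 m / 0.6 = 0.0167.

```bash
python3 jog.py '[[0, 0.0033, 0.02, 0, 0, 0, 0], [0, 0, 0.0167, 0, 0, 0, 0], [0, 0, 0, 0, 0, 0, 0]]'; python3 jog.py '[[0, 0, 0.005, 0, 0, 0, 0], [0, 0, 0.0033, 0, 0, 0, 0], [0, 0, 0, 0, 0, 0, 0]]';  python3 st.py
```

```text
clock: 18.95
ee_pos: [0.5456, -0.1044, 0.0659]
tool_rot: [-0.001, 0.771, 0.637, -0.002]
contact_force: [0.2, 0.5, -0.6]
finger_gap: 0.0142
grip_force: 30.0
clock: 19.32
ee_pos: [0.5459, -0.1046, 0.0614]
tool_rot: [-0.0, 0.771, 0.637, -0.002]
contact_force: [-0.2, 0.8, -1.3]
finger_gap: 0.0137
grip_force: 30.0
19.325 tr mm [ 170.5 -308.  -117.9] F tr [-1.2  0.6 -0.8] M tr [-0.09 -0.01  0.09] 0.013745658027761613 29.986791908740997
```

In the tool's units: 0.002 m / 0.6 = 0.0033, 0.0015 m / 0.6 = 0.0025.

```bash
python3 jog.py '[[0, 0, 0.0033, 0, 0, 0, 0], [0, 0, 0.0025, 0, 0, 0, 0], [0, 0, 0, 0, 0, 0, 0]]';  python3 jog.py '[[0, 0, 0.0017, 0, 0, 0, 0], [0, 0, 0, 0, 0, 0, 0]]'
```

```text
clock: 19.7
ee_pos: [0.5458, -0.1045, 0.0578]
tool_rot: [-0.0, 0.771, 0.637, -0.002]
contact_force: [0.6, 0.4, -1.6]
finger_gap: 0.014
grip_force: 30.0
clock: 19.95
ee_pos: [0.546, -0.1046, 0.0571]
tool_rot: [-0.0, 0.771, 0.637, -0.002]
contact_force: [-0.4, -0.5, 0.7]
finger_gap: 0.0139
grip_force: 30.0
```

In the tool's units: 0.0007 m / 0.6 = 0.0012.

```bash
python3 jog.py '[[0, 0, 0.0012, 0, 0, 0, 0], [0, 0, 0, 0, 0, 0, 0]]'
```

```text
clock: 20.2
ee_pos: [0.546, -0.1047, 0.057]
tool_rot: [0.0, 0.771, 0.637, -0.002]
contact_force: [-4.1, -0.2, 9.9]
finger_gap: 0.0138
grip_force: 30.0
```

The stop has touched the floor: 10 N at the expected height of 57 mm. Release and lift clear.

In the tool's units: -0.05 m / 0.6 = -0.0833, -0.04 m / 0.6 = -0.0667.

```bash
python3 jog.py '[[0, 0, 0, 0, 0, 0, 0.02], [0, 0, 0, 0, 0, 0, 0.03], [0, 0, 0, 0, 0, 0, 0.04], [0, 0, 0, 0, 0, 0, 0.04], [0, 0, -0.0333, 0, 0, 0, 0.04], [0, 0, -0.0667, 0, 0, 0, 0.04], [0, 0, -0.0833, 0, 0, 0, 0.04], [0.0833, 0, -0.0667, 0, 0, 0, 0.04], [0.0833, 0, 0, 0, 0, 0, 0.04], [0.0833, 0, 0, 0, 0, 0, 0.04], [0, 0, 0, 0, 0, 0, 0.04]]'
python3 - <<'E'
from h import *
t=np.load('tray.npy');a=cv2.imread('pics/top0.png');b=vision.snapshot('top')[:,:,::-1];cv2.imwrite('pics/top9.png',b)
b=b.copy()
d=(cv2.cvtColor(b,6)<55)&(cv2.cvtColor(a,6)>70)
d[:195]=0;d[285:]=0;d[:,:365]=0;d[:,465:]=0
yy,xx=np.nonzero(d);print(len(xx),xx.min(),xx.max(),yy.min(),yy.max(),"mean",xx.mean(),yy.mean())
print("tray centre px",proj('top',[t[0],t[1],.03]),"stop exp",proj('top',[.546,-.105,.04]))
# tray/bystander/keeper shifts by matching against the first / opened picture
for nm,src,(x,y,w,h) in(("tray edge","0",(425,215,35,70)),("cork","0",(375,148,55,40)),("tape","0",(343,162,28,28)),("keeper","2",(250,225,35,35))):
    s=cv2.imread(f'pics/top{src}.png')[y:y+h,x:x+w];m=cv2.matchTemplate(b[y-12:y+h+12,x-12:x+w+12],s,5);_,v,_,l=cv2.minMaxLoc(m);print(nm,round(v,3),l[0]-12,l[1]-12)
E
```

```text
clock: 21.58
ee_pos: [0.5746, 0.0446, 0.2047]
tool_rot: [-0.0, 0.77, 0.638, -0.002]
contact_force: [-0.1, -0.0, -0.2]
finger_gap: 0.0398
grip_force: 0.0
792 365 407 195 284 mean 385.7121212121212 255.21464646464648
tray centre px [[398.67184256 239.17321841]] stop exp [[400.2993399  233.66573414]]
tray edge 0.999 0 0
cork 0.697 0 0
tape 0.254 -12 -4
keeper 0.964 0 0
```

In the tool's units: -0.05 m / 0.6 = -0.0833, 0.04 m / 0.6 = 0.0667.

```bash
python3 jog.py '[[0.0833, 0, -0.0333, 0, 0, 0, 0.04], [0.0833, -0.05, -0.0333, 0, 0, 0, 0.04], [0.0833, -0.0833, 0, 0, 0, 0, 0.04], [0.0833, -0.05, 0, 0, 0, 0, 0.04], [0.0667, -0.0333, 0, 0, 0, 0, 0.04], [0, 0, 0, 0, 0, 0, 0.04]]'
python3 - <<'E'
from h import *
b=vision.snapshot('top')[:,:,::-1].copy();c=cv2.cvtColor(b,cv2.COLOR_BGR2HSV)[195:285,360:465]
m=((c[...,0]<12)|(c[...,0]>170))&(c[...,1]>100)&(c[...,2]<140);yy,xx=np.nonzero(m);print("brown",len(xx),np.percentile(xx,[2,50,98])+360,np.percentile(yy,[2,50,98])+195)
t=np.load('tray.npy');y=np.array([np.cos(t[2]),np.sin(t[2])]);print(proj('top',np.array([[.546,-.105,.03],[.546-.05*y[0],-.105-.05*y[1],.03],[.546+.024*y[0],-.105+.024*y[1],.03]])).round())
for nm,src,(x,y,w,h) in(("tray edge","0",(425,215,35,70)),("cork","0",(375,148,55,40)),("tape","0",(343,162,28,28))):
    s=cv2.imread(f'pics/top{src}.png')[y:y+h,x:x+w];q_=cv2.matchTemplate(b[y-12:y+h+12,x-12:x+w+12],s,5);_,v,_,l=cv2.minMaxLoc(q_);print(nm,round(v,3),l[0]-12,l[1]-12)
E
```

```text
clock: 22.38
ee_pos: [0.4964, 0.2965, 0.2445]
tool_rot: [-0.0, 0.77, 0.638, -0.002]
contact_force: [0.1, -0.3, -0.5]
finger_gap: 0.0402
grip_force: 0.0
brown 344 [387. 397. 407.] [224.  236.5 253. ]
[[399. 234.]
 [396. 255.]
 [401. 223.]]
tray edge 0.999 0 0
cork 0.999 0 0
tape 0.999 0 0
```

The stop's brown pixels span (387–407, 224–253), as expected inside the large compartment. The tray, cork and tape show no shift, and the keeper still matches its opened picture. Handing in.

```bash
python3 -c "
from cell import env, vision, sign_off
print(sign_off())"
```

```text
the job is handed in; nothing more can be done
None
```

I turned the keeper open, slid the stop to the open end, lifted it out, set it down in the tray's large compartment and handed the job in at about 22.5 s; sign-off returned no verdict, and the final pictures show the tray, sanding block and tape unmoved and the keeper still open (the offcut was not checked).

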